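Put the copper cookie cutters back in their caddy

TASK

Put the three copper cookie cutters away in the wooden caddy, each standing flat, knob up, in the compartment that shows its own shape; set them down, do not drop them. The blue plastic play-dough cutters do not belong there: leave them, the loaf tin and the butter dish standing where they are.

Things in the scene. Friction and masses are not known exactly. Their poses are not given: they have to be found in the camera images.
- copper_round: Round copper cookie cutter with a white porcelain knob, about 90 g: from above a disc 60 mm across, 24 mm high, flat closed top bearing an upright round knob of 24 mm diameter at heights 28 to 64 mm (total 64): grip it there from above, tips above 24 mm. Origin: centre of the underside, on the knob axis; z up.
- copper_square: Square copper cookie cutter with a white porcelain knob, about 90 g: from above a square of 52 x 52 mm, 24 mm high, flat closed top bearing an upright round knob of 24 mm diameter at heights 28 to 64 mm (total 64): grip it there from above, tips above 24 mm. Origin: centre of the underside, on the knob axis; z up.
- copper_heart: Heart-shaped copper cookie cutter with a white porcelain knob, about 90 g: from above a heart 64 mm wide and 58 mm long (lobes to +x; all within 38 mm of the origin), 24 mm high, flat closed top bearing an upright round knob of 24 mm diameter at heights 28 to 64 mm (total 64): grip it there from above, tips above 24 mm. Origin: centre of the underside, on the knob axis; z up.
- plastic_round_cutter: Blue plastic play-dough round cutter, white knob; not for the caddy; form as the copper one: from above a disc 60 mm across, 24 mm high, flat closed top bearing an upright round knob of 24 mm diameter at heights 28 to 64 mm (total 64): grip it there from above, tips above 24 mm. Origin: centre of the underside, on the knob axis; z up.
- plastic_heart_cutter: Blue plastic play-dough heart cutter, white knob; not for the caddy; form as the copper one: from above a heart 64 mm wide and 58 mm long (lobes to +x; all within 38 mm of the origin), 24 mm high, flat closed top bearing an upright round knob of 24 mm diameter at heights 28 to 64 mm (total 64): grip it there from above, tips above 24 mm. Origin: centre of the underside, on the knob axis; z up.
- bay_round: Compartment with a black round silhouette on its floor; three such white boxes are fixed in a row along y, 110 mm apart, any order, in a fixed wooden caddy (126 x 360 mm, ends 42 mm high). Outside 106 x 106 mm, inside 98 x 98 mm. Origin: centre of its underside, 8 mm above the counter; inner floor 4 mm, rim 26 mm above the origin; x, y parallel to its walls.
- bay_square: Compartment with a black square silhouette on its floor; three such white boxes are fixed in a row along y, 110 mm apart, any order, in a fixed wooden caddy (126 x 360 mm, ends 42 mm high). Outside 106 x 106 mm, inside 98 x 98 mm. Origin: centre of its underside, 8 mm above the counter; inner floor 4 mm, rim 26 mm above the origin; x, y parallel to its walls.
- bay_heart: Compartment with a black heart silhouette on its floor; three such white boxes are fixed in a row along y, 110 mm apart, any order, in a fixed wooden caddy (126 x 360 mm, ends 42 mm high). Outside 106 x 106 mm, inside 98 x 98 mm. Origin: centre of its underside, 8 mm above the counter; inner floor 4 mm, rim 26 mm above the origin; x, y parallel to its walls.
- loaf_tin: Bystander: open aluminium loaf tin, 270 mm long (x) with its end rims, 116 mm wide, 68 mm high, loose. Origin: centre of the underside.
- butter_dish: Bystander: lidded ceramic butter dish, blue base 170 mm (x) x 115 mm (y), white lid with a knob, 90 mm high, loose. Origin: centre of the underside.

How it is judged:
At the end, for the whole second after the job is handed in: Each copper cutter stands upright (within 0.12 rad) on the floor of its own compartment (base within 5 mm of the floor, axis within 36 mm of the centre: anywhere between the walls), released, at rest; plastic cutters, loaf tin and butter dish upright, within 30 mm of their start (horizontal distance between copper_round and bay_round below 0.036 m and z of copper_round in the frame of bay_round below 0.009 m and angle between each of copper_round, copper_square, copper_heart, plastic_round_cutter, plastic_heart_cutter, loaf_tin, butter_dish's own z axis and vertical below 0.12 rad and linear speed of each of copper_round, copper_square, copper_heart below 0.02 m/s and angular speed of each of copper_round, copper_square, copper_heart below 0.2 rad/s and horizontal distance between copper_square and bay_square below 0.036 m and z of copper_square in the frame of bay_square below 0.009 m and horizontal distance between copper_heart and bay_heart below 0.036 m and z of copper_heart in the frame of bay_heart below 0.009 m and distance of each of plastic_round_cutter, plastic_heart_cutter, loaf_tin, butter_dish from where it was at the start of the episode below 0.03 m); the robot touches nothing.
It fails at once if a copper cutter is dropped into its compartment (falls faster than 0.7 m/s, about 25 mm of free fall) ((horizontal distance between copper_round and bay_round below 0.05 m and z of copper_round in the frame of bay_round below 0.03 m and linear speed of copper_round above 0.7 m/s) or (horizontal distance between copper_square and bay_square below 0.05 m and z of copper_square in the frame of bay_square below 0.03 m and linear speed of copper_square above 0.7 m/s) or (horizontal distance between copper_heart and bay_heart below 0.05 m and z of copper_heart in the frame of bay_heart below 0.03 m and linear speed of copper_heart above 0.7 m/s)).
It fails at once if a plastic cutter is shifted by more than 30 mm or tipped (distance of any of plastic_round_cutter, plastic_heart_cutter from where it was at the start of the episode above 0.03 m or angle between any of plastic_round_cutter, plastic_heart_cutter's own z axis and vertical above 0.3 rad).
It fails at once if the loaf tin or the butter dish is shifted by more than 30 mm or tipped (distance of any of loaf_tin, butter_dish from where it was at the start of the episode above 0.03 m or angle between any of loaf_tin, butter_dish's own z axis and vertical above 0.3 rad).
It also fails if it takes over 72 s, if anything falls off the work surface, if the arm or the gripper's body presses on something with over 40 N, if the wrist force passes 120 N, or if a joint passes its speed limit or range.

ROBOT

A 6-joint arm with a two-finger parallel gripper is mounted at the origin on the work surface. World frame = base frame: x ahead of the robot, y to its left, z up, the work surface at z = 0. Lengths are in m, angles in rad, forces in N, time in s.
With the tool pointing down it reaches from about 0.35 to 1 m from the base axis. Payload 7.1 kg.
Tool frame: the origin (TCP) lies between the finger pads; the fingertips stand 22 mm ahead of it and the grasp point (between the pads) lies 3 mm ahead of it; z points along the fingers, y is the line along which they close (so a half turn about z gives the same grasp; the last joint's range is limited). The gripper opens to 85 mm and grips with 20 to 120 N. Pads are 22 mm wide; open, the fingers measure 114 mm over their backs; the gripper's body (76 mm by 85 mm) begins 54 mm behind the grasp point. The pads swing forward as they close: fully open they stand 13 mm farther back than shut.
Start: joints at [-1.289, 0.423, 1.63, -0, 1.089, -0.019], TCP at [0.185, -0.597, 0.253] pointing down, gripper open.
Joint ranges: [-3, 3], [-0.9, 2.11], [0.09, 2.58], [-1.31, 4.45], [0.11, 2.69], [-2.54, 2.54]. Speed limits (rad/s): [2.39, 2.39, 3.01, 3.14, 3.14, 3.14].

INTERFACE

Orientations are given as a rotation vector (axis times angle).
In Python, from rig import manip gives the robot as it stands. The module is installed in compiled form; this text tells all that it offers. Calls block until the motion is done:
- manip.move_to(position, orientation): joint-space move of the TCP to a pose.
- manip.servo_line(position, orientation=None, rate=0.15): straight line of the TCP; orientation=None keeps the orientation; rate is the mean speed in m/s.
- manip.set_joints(angles): joint-space move.
- manip.command_gripper(opening, f_grip=None): finger opening in m; f_grip is the grip in N (None keeps the last); returns when the fingers have stopped.
- manip.hold(seconds).
- manip.solve_ik(position, orientation): joint angles nearest the present ones, or None.
- manip.camera(name): name is "scene" or "top" or "wrist"; returns a dict with "image" (384x512x3 uint8, red, green, blue), "fx", "fy", "cx", "cy" (pixels), "cam_to_world" (4x4, takes a point from camera to world coordinates); the wrist camera has in their place "mount" (4x4, takes a point from camera to tool coordinates, whose origin is the TCP and whose axes are the flange's). Camera axes: x right, y down, z forward; pixel columns grow to the right and rows downward; lengths in m; the calibration is good to about 2 mm. The wrist camera is an equidistant fisheye: a pixel r from the principal point sees the ray r / f radians off the axis. A picture is of the moment at which its call begins: read the wrist's pose just before it. There is no depth.
A pose or a line that the arm cannot do raises manip.IKError and nothing moves.
- manip.sign_off(): hands the job in; it is judged then, once.
Readings, each from a call of its own:
- manip.get_time(): time.
- manip.get_joint_positions(): joint angles.
- manip.get_joint_vel(): joint speeds.
- manip.get_tau(): joint torques, N m.
- manip.get_position(): TCP position.
- manip.get_ee_rot(): TCP orientation.
- manip.get_contact_force(): force on the tool from outside, world axes, zero at the start.
- manip.get_torque(): the same for the moment, N m.
- manip.get_width(): finger opening in m.
- manip.get_grip_force(): force on a finger pad.
Only numpy, scipy, OpenCV 4.12 (cv2) and the standard library are available. Lean on these libraries where they do the work, as an engineer would, in place of code of your own. Each camera call takes 0.05 s, during which the arm holds its last target. There are 200 camera calls.

## Working session

There is one attempt and no reset: what is moved stays moved. The work goes in short steps, each a Python script; the robot and the scene stay as the last script left them, time stands still between calls to the robot, and variables do not carry over. Pictures are saved under pics/ and viewed, at most 14 in all, crops included, and the job is handed in when it is done.

```bash
mkdir -p pics; python3 - <<'E'
from rig import manip
import cv2,pickle
d={}
for n in("scene","top"):
    c=manip.camera(n); d[n]=c
    cv2.imwrite(f"pics/{n}0.png",c["image"][:,:,::-1]); print(n,c["fx"],c["cx"],c["cy"],c["cam_to_world"].round(3).tolist())
c=manip.camera("wrist"); print({k:v for k,v in c.items() if k!="image"})
print(manip.get_ee_rot(),manip.get_time())
pickle.dump(d,open("cams.pkl","wb"))
E
```

```text
scene 356.8210995918724 254.08448247941354 188.21063174913922 [[0.853, 0.383, -0.353, 0.921], [0.521, -0.618, 0.589, -0.631], [0.008, -0.687, -0.727, 0.82], [0.0, 0.0, 0.0, 1.0]]
top 352.1969171585206 254.1276517342521 191.49624473831153 [[0.011, -0.997, 0.076, 0.472], [-1.0, -0.011, -0.004, -0.01], [0.004, -0.076, -0.997, 1.143], [0.0, 0.0, 0.0, 1.0]]
{'fx': 297.3186396354542, 'fy': 297.3186396354542, 'cx': 250.863586191782, 'cy': 188.70956750649418, 'mount': array([[ 2.98485031e-04, -9.51400999e-01, -3.07954625e-01,
         7.94732135e-02],
       [ 9.99999941e-01,  2.31145688e-04,  2.55144002e-04,
         1.41401602e-04],
       [-1.71561875e-04, -3.07954683e-01,  9.51401011e-01,
        -1.21165621e-01],
       [ 0.00000000e+00,  0.00000000e+00,  0.00000000e+00,
         1.00000000e+00]])}
[-3.10499155e+00 -4.70513478e-01  2.54424755e-04] 0.15
```

View pics/top0.png

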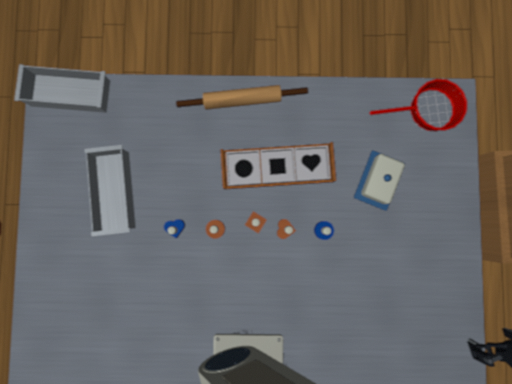

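View pics/scene0.png

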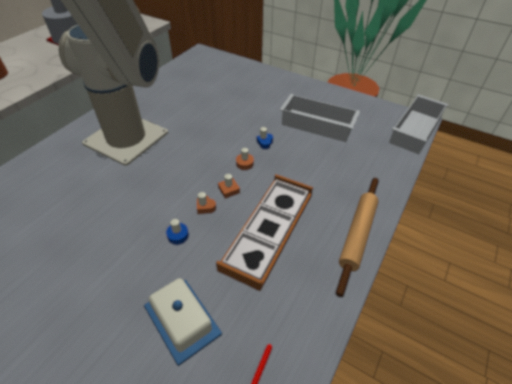

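The top view shows, from left to right at row ~229: blue heart (175), copper round (215), copper square (256, row 222), copper heart (286) and blue round (324). The bays are round (244,168), square (278,166) and heart (311,162). The scene view confirms the same order.

```bash
cat > vis.py <<'E'
import cv2,numpy as np,pickle
d=pickle.load(open("cams.pkl","rb"))
def ray(c,p):
    T=c["cam_to_world"]; v=T[:3,:3]@[(p[0]-c["cx"])/c["fx"],(p[1]-c["cy"])/c["fy"],1]
    return T[:3,3],v
def plane(c,p,z):
    o,v=ray(c,p); return o+v*(z-o[2])/v[2]
def tri(p1,p2):
    o1,v1=ray(d["top"],p1);o2,v2=ray(d["scene"],p2)
    s=np.linalg.lstsq(np.c_[v1,-v2],o2-o1,rcond=None)[0]
    a,b=o1+s[0]*v1,o2+s[1]*v2
    return (a+b)/2,np.linalg.norm(a-b)
def blob(img,near,kind,r):
    x0,y0=near[0]-r,near[1]-r
    hsv=cv2.cvtColor(img,cv2.COLOR_RGB2HSV)[y0:y0+2*r+1,x0:x0+2*r+1].astype(int)
    h,s,v=hsv[...,0],hsv[...,1],hsv[...,2]
    m={"white":(s<75)&(v>170),"black":v<90,"copper":((h<15)|(h>170))&(s>100)&(v>80),"blue":(h>100)&(h<130)&(s>150)}[kind]
    n,l,st,ce=cv2.connectedComponentsWithStats(m.astype(np.uint8))
    if n<2: return None,0
    i=1+np.argmax(st[1:,4]); return ce[i]+[x0,y0],st[i,4]
E
python3 - <<'E'
from vis import *
T,S=d["top"],d["scene"]
for n,a,b in [("pheart",(173,229),(264,132)),("round",(215,229),(244,152)),("square",(256,222),(228,179)),("heart",(287,229),(202,197)),("pround",(325,230),(175,224))]:
    p,k=blob(T["image"],a,"white",9); q,k2=blob(S["image"],b,"white",9)
    col="blue" if n[0]=="p" else "copper"
    g,k3=blob(T["image"],a,col,14)
    print(n,p,k,q,k2)
    if p is not None and q is not None: print("  tri",*[np.round(t,4) for t in tri(p,q)],"top@.06",plane(T,p,.06).round(4),"body@.02",plane(T,g,.024).round(4),k3)
for n,a,b in [("round",(244,168),(285,201)),("square",(278,166),(269,227)),("heart",(311,162),(254,259))]:
    p,k=blob(T["image"],a,"black",13); q,k2=blob(S["image"],b,"black",14)
    print("bay",n,p,k,k2,plane(T,p,.012).round(4),*[np.round(t,4) for t in tri(p,q)])
E
```

```text
pheart [170.38461538 230.38461538] 13 [263.28571429 128.57142857] 7
  tri [0.4335 0.2396 0.0647] 0.0009 top@.06 [0.4329 0.2404 0.06  ] body@.02 [0.4463 0.2341 0.024 ] 155
round [212.71428571 229.5       ] 14 [244.5 149.5] 8
  tri [0.4378 0.1111 0.065 ] 0.0016 top@.06 [0.437  0.1112 0.06  ] body@.02 [0.4393 0.1074 0.024 ] 199
square [254.71428571 222.5       ] 14 [228.14285714 175.92857143] 14
  tri [ 0.4605 -0.0165  0.0636] 0.0018 top@.06 [ 0.4598 -0.017   0.06  ] body@.02 [ 0.4618 -0.019   0.024 ] 181
heart [287.875  229.6875] 16 [201.82352941 194.11764706] 17
  tri [ 0.4394 -0.118   0.0647] 0.0007 top@.06 [ 0.439  -0.1187  0.06  ] body@.02 [ 0.4419 -0.1064  0.024 ] 157
pround [325.5        230.71428571] 14 [174.61904762 221.42857143] 21
  tri [ 0.4369 -0.2337  0.0625] 0.0008 top@.06 [ 0.4371 -0.234   0.06  ] body@.02 [ 0.4387 -0.2322  0.024 ] 172
bay round [243.33050847 167.97881356] 236 184 [0.6346 0.0215 0.012 ] [0.6345 0.0216 0.015 ] 0.0008
bay square [277.1040724  165.85972851] 221 218 [ 0.6428 -0.0878  0.012 ] [ 0.6428 -0.0875  0.0138] 0.0007
bay heart [310.67647059 161.09313725] 204 255 [ 0.6597 -0.1967  0.012 ] [ 0.6596 -0.1964  0.0135] 0.0002
```

Both views agree: the knob tops triangulate to about 64 mm, the bay floors come out at 13–15 mm (expected 12) and the bays are 110 mm apart. I'll start with the heart and close the fingers along x, since the row runs along y.

```bash
cat > act.py <<'E'
from rig import manip
import numpy as np
from scipy.spatial.transform import Rotation as Rn
PICK={"round":(.4378,.1105),"square":(.4605,-.017),"heart":(.4394,-.1185)}
BAY={"round":(.6346,.0215),"square":(.6428,-.0875),"heart":(.653,-.1965)}
UP,G=.19,.052          # travel and grasp heights of the TCP
q=manip.get_joint_positions()
def orient(n):         # of the two half-turn-equal grasps, the one with the wrist farther from its limits
    best=None
    for s in(1,-1):
        o=Rn.from_matrix(np.array([[0,s,0],[s,0,0],[0,0,-1.]])).as_rotvec()
        a=manip.solve_ik([*PICK[n],G],o); b=manip.solve_ik([*BAY[n],G+.012],o)
        if a is None or b is None: continue
        k=max(abs(a[5]),abs(b[5]))
        if best is None or k<best[0]: best=(k,o)
    return best
def cycle(n):
    k,o=orient(n); print(n,"wrist",round(k,2),"t",manip.get_time())
    p,b=PICK[n],BAY[n]
    manip.command_gripper(.06,f_grip=40)
    manip.move_to([*p,UP],o)
    manip.servo_line([*p,G],rate=.15)
    print(" force before grip",manip.get_contact_force().round(1))
    manip.command_gripper(0.0,f_grip=40)
    w=manip.get_width(); print(" width",w,"grip",manip.get_grip_force())
    if not .02<w<.028: raise SystemExit("bad grasp")
    manip.servo_line([*p,UP],rate=.15)
    manip.move_to([*b,UP],o)
    print(" carried",manip.get_width())
    if manip.get_width()<.02: raise SystemExit("lost it")
    manip.servo_line([*b,G+.025],rate=.15)
    f0=manip.get_contact_force()[2]
    for z in np.arange(G+.020,G+.010,-.002):
        manip.servo_line([*b,z],rate=.03); f=manip.get_contact_force()[2]-f0
        if f>4: break
    print(" set down z",round(z,4),"df",round(f,2))
    manip.command_gripper(.05); manip.servo_line([*b,UP],rate=.2)
    print(" done",manip.get_time())
E
python3 - <<'E'
from act import *
import cv2
cycle("heart")
c=manip.camera("scene")["image"]; cv2.imwrite("pics/s1.png",cv2.resize(c[100:320,120:400,::-1],None,fx=2.5,fy=2.5))
E
```

```text
heart wrist 0.31 t 0.15
 force before grip [ 0.  -0.5 -0.1]
 width 0.02319008085680864 grip 38.91533553600311
 carried 0.022759262634277334
 set down z 0.064 df 6.26
 done 9.325
```

View pics/s1.png

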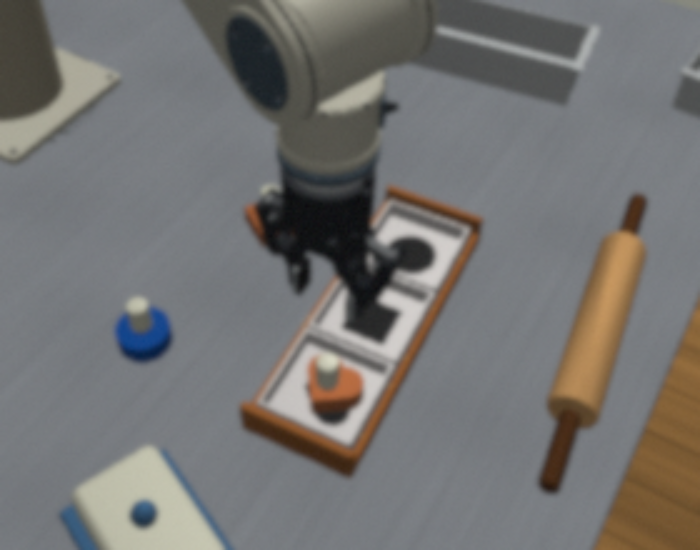

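The picture shows the copper heart standing flat in the heart bay (crop pixel 333,385), with the blue round cutter untouched. It landed at the expected height, so I'll do the other two.

```bash
python3 - <<'E'
from act import *
import cv2,pickle
cycle("square"); cycle("round")
manip.move_to([.45,.0,.35],orient("round")[1]); manip.set_joints(q)   # clear the view
d={n:manip.camera(n) for n in("scene","top")}; pickle.dump(d,open("cams2.pkl","wb"))
cv2.imwrite("pics/t2.png",cv2.resize(d["top"]["image"][120:260,70:420,::-1],None,fx=2.2,fy=2.2))
cv2.imwrite("pics/s2.png",cv2.resize(d["scene"]["image"][100:370,120:400,::-1],None,fx=2.2,fy=2.2))
print(manip.get_time(),manip.get_contact_force())
E
```

```text
square wrist 0.15 t 9.375
 force before grip [ 0.2 -0.1 -0.4]
 width 0.023034672836970124 grip 38.909427523612976
 carried 0.023111707893809296
 set down z 0.064 df 5.34
 done 17.3917
round wrist 0.22 t 17.3917
 force before grip [ 0.1 -0.3 -0.5]
 width 0.02294810690153798 grip 38.88290762901306
 carried 0.02296417471179221
 set down z 0.064 df 7.05
 done 25.55
27.85 [-0.187782   -0.4982773   0.30160912]
```

View pics/t2.png

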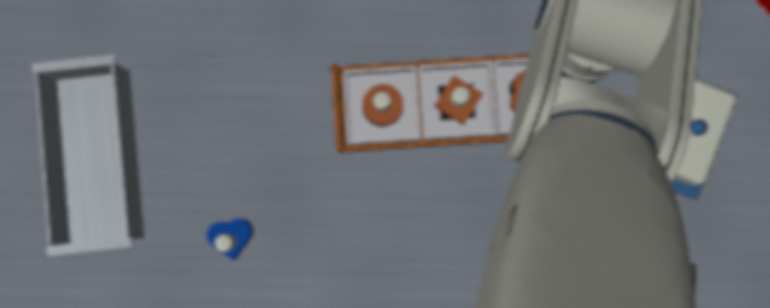

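View pics/s2.png

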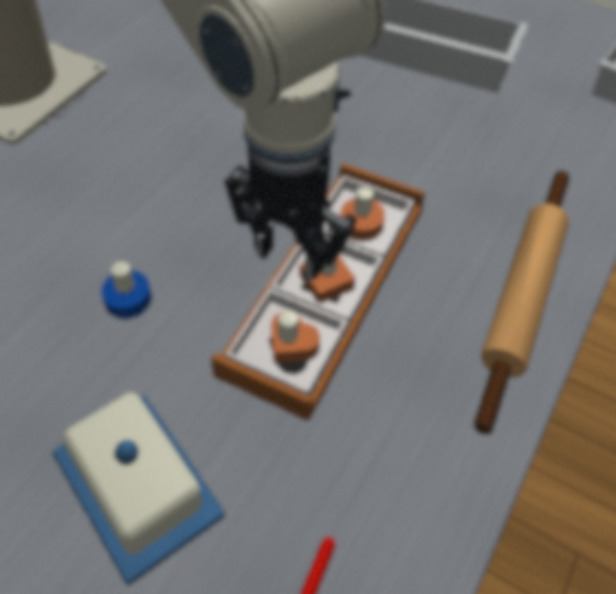

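Both views show the copper round (top crop 382,103) and square (459,98) standing upright in their own bays, and the scene view shows the heart (292,340) in its bay. The blue cutters, butter dish and loaf tin haven't moved. The gripper is about 90 mm clear of everything.

```bash
python3 -c "
from rig import manip
manip.hold(.5); print(manip.sign_off())"
```

```text
the job is handed in; nothing more can be done
None
```

All three copper cutters were set down upright in their own compartments, nothing else was disturbed, and the job was handed in at about 28 s of the 72 s limit (no verdict was returned).

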